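Clamp the glued lens holder

ROBOT

A 6-joint arm with a two-finger parallel gripper is mounted at the origin on the work surface. World frame = base frame: x ahead of the robot, y to its left, z up, the work surface at z = 0. Lengths are in m, angles in rad, forces in N, time in s.
With the tool pointing down it reaches from about 0.25 to 0.775 m from the base axis. Payload 8.9 kg.
Tool frame: the origin (TCP) lies midway between the tips of the shut fingers; the grasp point (between the pads) lies 19 mm behind it (arm.hold_point_z is the distance from the TCP to the grasp point, in m); z points along the fingers, y is the direction in which the jaws open and shut (so a half turn about z gives the same grasp; the last joint's range is limited). The gripper opens to 85 mm and grips with 20 to 120 N. Pads are 22 mm wide; open, the fingers measure 114 mm over their backs; the gripper's body (76 mm by 85 mm) begins 54 mm behind the grasp point. The pads swing forward as they close: fully open they stand 13 mm farther back than shut.
Start: joints at [1.175, 0.291, -0.153, 1.127, 0, 1.431], TCP at [0.133, 0.508, 0.211] pointing down, gripper open.
Joint ranges: [-2.52, 2.52], [-0.91, 1.74], [-1.3, 1.37], [-1.96, 2.02], [-1.52, 1.47], [-3.14, 3.14]. Speed limits (rad/s): [2.22, 2.22, 2.79, 3.14, 3.14, 3.14].

INTERFACE

Orientations are given as a unit quaternion [w, x, y, z].
In Python, from rig import arm gives the robot as it stands.
- The arm moves only by the tool servo_tool, never from a script. Its argument "moves" is a list of rows, each a list of 5 numbers: the finger opening in cm, from 0 to 8.54, then the shift along the tool's x, y, z in cm, then the turn about the tool's z in degrees. A call has 1 to 20 rows; each row shifts and turns the pose as measured when the row begins, along the tool's axes as they then stand; what a row does not reach is not made up. A row lasts 1/8 s, in which the tool goes at most 62.5 mm and 10.7 degrees, less where a joint would pass 70% of its speed; a pose out of reach is approached as far as the arm can. A call with a gripper value outside its range is refused whole. The fingers move at their own pace and stop on an object; "grip_force" is the grip in N (left out, the last holds). Time passes only in rows, so rows that do not move let the fingers close. It gives the time, the measured TCP pose, the force and the opening at its end, in the units of the state.
- arm.read_state(): the state, without advancing time (a new reading comes with each control period).
- arm.grab_frame(name): name is "side" or "top" or "wrist"; returns a dict with "color" (384x512x3 uint8, red, green, blue), "depth" (384x512 float32, m along the optical axis (not along the pixel's ray), 0 where there is no reading), "fx", "fy", "cx", "cy" (pixels), "dist_coeffs" ([k1, k2, p1, p2, k3] as OpenCV has them; the pictures are not rectified), "R" (3x3) and "t" (3): a world point X has camera coordinates R X + t. Camera axes: x right, y down, z forward; pixel columns grow to the right and rows downward; lengths in m; the calibration is good to about 2 mm. A picture is of the moment at which its call begins.
- arm.sign_off(): hands the job in, once; it reports no verdict.
The state is a dict: "t": time; "joint_positions": joint angles; "qd": joint speeds; "joint_torque": joint torques, N m; "tool_pos": TCP position; "eef_rot": TCP orientation; "force": force on the tool from outside, world axes, zero at the start; "torque": the same for the moment, N m; "gripper_width": opening from 0.0 (shut) to 1.0 (fully open).
Only numpy, scipy, OpenCV 4.12 (cv2) and the standard library are available. Lean on these libraries where they do the work, as an engineer would, in place of code of your own. Each camera call takes 0.05 s, during which the arm holds its last target.

TASK

The freshly glued lens holder stands on the anvil of the bench clamp. First, without turning the screw, slide the clamp's free jaw down its post by pushing gently on the red thumb pad (never over 30 N) until the foot meets the holder and the jaw tips up, binds and keeps pressing by itself when let go; then turn the black handle clockwise until the foot squeezes the holder firmly, with about 30 N and never over 55 N, which would crush it. Leave the holder where it stands, do not upset the things around it, and let go of the clamp.

Things in the scene. Friction and masses are not known exactly. Their poses are not given: they have to be found in the camera images.
- clamp_post (a point): Foot of the clamp's post, on the bench; z up, y along the base from the post to the anvil. The clamp is bolted down: blue base plate 120 x 200 x 20 mm, flat steel post 20 mm (x) by 12 mm (y), its top 190 mm above the bench; steel anvil 76 x 76 mm, centre 100 mm out along y, top 30 mm above the bench
- jaw (a joint): How far the yellow free jaw has slid down the post, m: 0 at the top, 0.075 at most. It stays where it is left; 2 to 6 N of push moves it down. It is a 60 mm tall sleeve round the post with a 24 x 24 mm arm reaching 114 mm from the post's axis along the clamp's y; at 0 the arm's centre line is 156 mm above the bench
- jaw_tilt (a joint): Rocking of the jaw, rad: 0 level, positive with the outer end up. With the foot on the work, pushing the thumb pad on rocks it up at 5 to 15 N until the sleeve binds on the post. The sleeve's play differs each time: it binds at 0.02 to 0.08, after 2 to 8 mm of further slide; only the push rising tells. A steady 17 to 22 N binds it well: let go, it keeps pressing with 8 to 10 N (unbound under 5)
- thumb_pad: The red round thumb pad (26 mm across) on the jaw's arm: origin at the centre of its top face, 34 mm from the post's axis along the clamp's y and 37 mm above the arm's centre line. Push it straight down. z is the jaw's up. Over 30 N on it is rough
- handle (a joint): Turn of the screw, rad, growing clockwise seen from above, range 0 to 8; it starts between 0 and 0.5 and is to be turned only after the jaw is bound. Each radian clockwise lowers the screw by 1.8 mm. From a well bound jaw each radian adds about 8 to 9 N of squeeze once let go, so about 2.7 rad makes it firm; turning grows stiffer with the squeeze. It stays where it is left
- handle_grip (a point): Centre of the top face of the black wing handle, on the screw's axis, 100 mm from the post along the clamp's y and about 74 mm above the arm's centre line. The wing is an upright bar 16 mm thick (x), 46 mm long (y), 32 mm tall below this point; grip it across its 16 mm. z is the screw's axis, up; the frame turns with the handle. A white stripe marks one end
- foot_bottom (a point): Centre of the underside of the black rubber foot, a swivelling disc 26 mm across under the screw. 108 mm below handle_grip on the screw's axis while unloaded; the foot is sprung and shortens this distance by 1 mm for each 15 N of squeeze, so the distance is a rough gauge of the squeeze
- foot: The foot's steel ball above the rubber disc, on the screw's axis, 10 mm above foot_bottom, turning with the handle; the disc belongs to it
- lens_holder: The work: a glued block, blue below, white in the middle, aluminium on top, 60 x 60 x 45 mm, 0.25 kg, standing loose on the anvil under the foot. Origin at the centre of its underside, z up, sides along the clamp's axes within a few degrees
- glue_bottle: White bottle with a red cap, 32 mm across, 85 mm tall, beside the clamp. Origin at the centre of its underside. Leave alone
- screw_jar: Small clear jar with a blue cap, 40 mm across, 45 mm tall, beside the clamp. Origin at the centre of its underside. Leave alone
- screwdriver: Screwdriver with an orange handle, 150 mm long, lying beside the clamp. Leave alone

How it is judged:
By the outcome, as a careful person would: the job done as asked, in the order asked, and still so for the second after the job is handed in, with the robot touching nothing.
It also fails if it takes over 67 s, if anything falls off the work surface, if the arm or the gripper's body presses on something with over 40 N, if the wrist force passes 120 N, or if a joint passes its speed limit or range.

## Working session

There is one attempt and no reset: what is moved stays moved. The work goes in short steps, Python scripts to look and compute and a tool call to move; the robot and the scene stay as the last step left them, time stands still between calls to the robot, and variables do not carry over. Pictures are saved under pics/ and viewed, and the job is handed in when it is done.

Besides the shell and the picture viewer there is one more tool, called after "Emit:" as a command line: name --pt "numbers of a row" for each row, then --argument value for the rest. servo_tool: Moves the arm, as the interface text tells. Its arguments: {"type":"object","properties":{"moves":{"type":"array","items":{"type":"array","items":{"type":"number"}}},"grip_force":{"type":"number"}},"required":["moves"]}

```bash
mkdir -p pics; ls
cat > h.py <<'E'
import numpy as np, cv2
from rig import arm
np.set_printoptions(precision=4,suppress=True)
def grab(name,fn=None):
    f=arm.grab_frame(name)
    if fn: cv2.imwrite('pics/'+fn,cv2.cvtColor(f['color'],cv2.COLOR_RGB2BGR))
    return f
def K(f): return np.array([[f['fx'],0,f['cx']],[0,f['fy'],f['cy']],[0,0,1]])
def ray(f,uv):
    p=cv2.undistortPoints(np.array(uv,float).reshape(-1,1,2),K(f),np.array(f['dist_coeffs'],float)).reshape(-1,2)
    R=np.array(f['R']);t=np.array(f['t'])
    d=np.c_[p,np.ones(len(p))]@R
    return -R.T@t,d
def onplane(f,uv,z):
    o,d=ray(f,uv); return o+d*((z-o[2])/d[:,2])[:,None]
def cloud(f):
    h,w=f['depth'].shape; v,u=np.mgrid[:h,:w]
    p=cv2.undistortPoints(np.c_[u.ravel(),v.ravel()].astype(float).reshape(-1,1,2),K(f),np.array(f['dist_coeffs'],float)).reshape(-1,2)
    c=np.c_[p,np.ones(len(p))]*f['depth'].reshape(-1,1)
    return ((c-np.array(f['t']))@np.array(f['R'])).reshape(h,w,3)
def tri(fa,ua,fb,ub):
    oa,da=ray(fa,[ua]);ob,db=ray(fb,[ub]);da=da[0];db=db[0]
    s=np.linalg.lstsq(np.c_[da,-db],ob-oa,rcond=None)[0]
    a=oa+s[0]*da;b=ob+s[1]*db
    return (a+b)/2,np.linalg.norm(a-b)
def proj(f,X):
    R=np.array(f['R']);t=np.array(f['t'],float)
    return cv2.projectPoints(np.array(X,float).reshape(-1,1,3),cv2.Rodrigues(R)[0],t,K(f),np.array(f['dist_coeffs'],float))[0].reshape(-1,2)
def st():
    s=arm.read_state()
    for k in ['t','joint_positions','tool_pos','eef_rot','force','torque','gripper_width']: print(k,np.round(s[k],4))
    return s
E
python3 - <<'E'
from h import *
st()
for n in ['side','top','wrist']:
    f=grab(n,n+'0.png'); print(n,f['fx'],f['cx'],f['cy'],f['dist_coeffs'],-np.array(f['R']).T@f['t'],np.array(f['R'])[2])
E
```

```text
pics
t 0.0
joint_positions [ 1.1747  0.2913 -0.1541  1.1267 -0.      1.4315]
tool_pos [0.1332 0.5074 0.2099]
eef_rot [-0.0002  0.1281  0.9918 -0.0006]
force [-0.7486 -1.0057  0.0041]
torque [ 0.0691  0.0291 -0.0359]
gripper_width 0.9991
side 402.0838812693336 258.070938131347 195.22193026233427 [-0.1358  0.      0.      0.      0.    ] [0.4942 0.4406 0.7294] [ 0.0521 -0.6533 -0.7553]
top 349.85162670586527 251.4023399724954 189.61465737009692 [-0.0496  0.      0.      0.      0.    ] [ 0.3803 -0.0664  0.8599] [ 0.2483  0.0151 -0.9686]
wrist 305.37919493620706 256.2548869266075 188.40502355572997 [-0.0653  0.      0.      0.      0.    ] [0.0536 0.5271 0.3731] [ 0.3084 -0.0822 -0.9477]
```

View pics/side0.png

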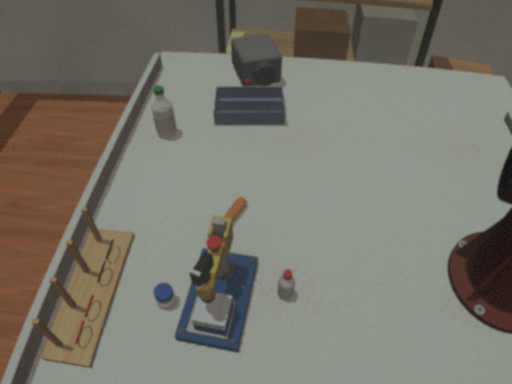

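View pics/top0.png

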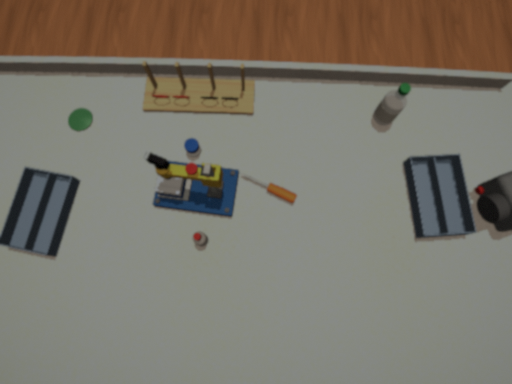

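View pics/wrist0.png

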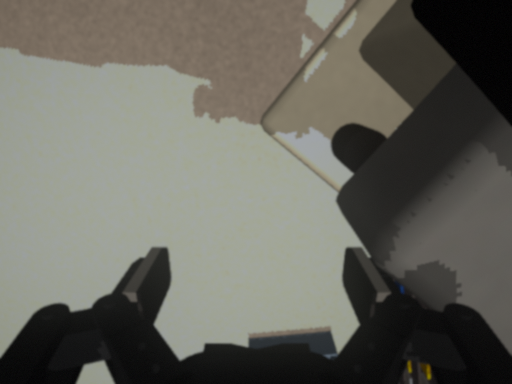

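The side view shows the clamp with its red pad at about (215,243), the handle at (203,268) and the holder at (212,313). The jar is at (164,295) and the bottle at (287,285). In the top view the pad is at (191,169), the handle at (158,160) and the screwdriver at (270,187).

Run:
```python
from h import *
import pickle
fs={n:grab(n) for n in ['side','top']}
pickle.dump(fs,open('f0.pkl','wb'))
a=fs['side']['color'][195:355,140:310]; b=fs['top']['color'][135:255,135:305]
cv2.imwrite('pics/sidez.png',cv2.resize(a[...,::-1],None,fx=3.6,fy=3.6,interpolation=cv2.INTER_CUBIC))
cv2.imwrite('pics/topz.png',cv2.resize(b[...,::-1],None,fx=4.5,fy=4.5,interpolation=cv2.INTER_CUBIC))
for n in fs:
    f=fs[n]; hsv=cv2.cvtColor(f['color'],cv2.COLOR_RGB2HSV); C=cloud(f)
    H,S,V=[hsv[...,i].astype(int) for i in range(3)]
    m={'red':((H<8)|(H>172))&(S>130)&(V>90),'yellow':(H>20)&(H<35)&(S>130)&(V>80),'blue':(H>100)&(H<125)&(S>120)&(V>50),'black':(V<38),'white':(S<40)&(V>150)}
    roi=np.zeros(H.shape,bool)
    if n=='side': roi[200:355,140:310]=1
    else: roi[135:255,135:305]=1
    for k in m:
        if k=='white':continue
        nn,l,s,c=cv2.connectedComponentsWithStats((m[k]&roi).astype(np.uint8))
        for i in range(1,nn):
            if s[i,4]>15:
                P=C[(l==i)&(f['depth']>0)]
                print(n,k,s[i],c[i],np.median(P,0),P[:,2].max() if len(P) else '')
```

```text
side red [208 236  13  13 140] [213.9714 241.65  ] [0.596  0.0713 0.1772] 0.1807798442736883
side red [285 271   6   6  31] [287.3871 273.2903] [0.4691 0.0662 0.0845] 0.08694095070826553
side yellow [211 254   9  20  70] [215.4143 263.3286] [0.591  0.0968 0.1529] 0.15531817236740883
side blue [155 284  16  15 169] [162.7101 291.3195] [0.7    0.105  0.0448] 0.048040345651476184
top red [186 163  11  11  92] [191.1522 168.25  ] [0.5958 0.0696 0.1776] 0.18080941477245024
top red [194 233   7   7  38] [196.9737 236.2368] [0.468  0.0621 0.0838] 0.0859153498309282
top yellow [158 165  63  16 440] [190.9864 172.4295] [0.5923 0.0865 0.1537] 0.1743040599713015
top blue [185 139  13  13 130] [191.2385 145.1692] [0.6979 0.1009 0.044 ] 0.04700520050404885
top blue [ 155  169   83   46 1414] [206.6273 197.3564] [0.5638 0.0561 0.0189] 0.024999917863102007
top black [148 155  21  14 166] [158.4398 161.8253] [0.5962 0.1296 0.2124] 0.2160955812296431
top black [211 191  11   7  17] [217.2941 195.4118] [0.5733 0.0269 0.0299] 0.032178153343008505
```

View pics/sidez.png

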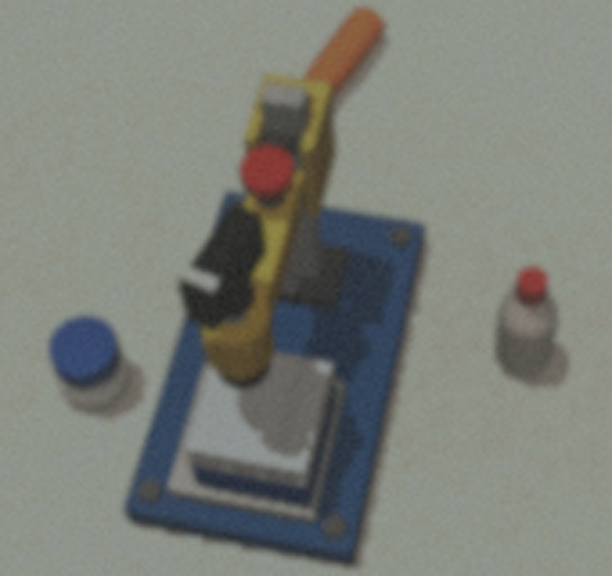

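View pics/topz.png

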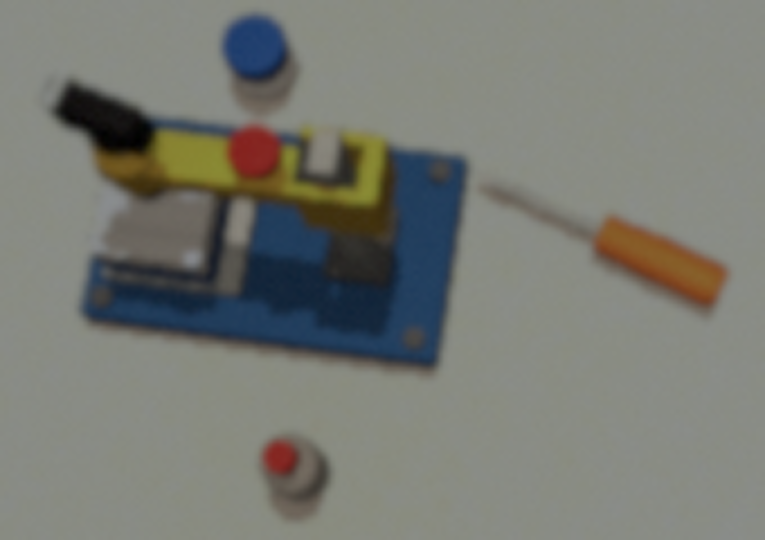

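Both zooms give clear outlines. The wing has its striped end pointing outward and a little toward the jar. I'll work out the clamp's axis, the pad and the wing next.

Run:
```python
from h import *
import pickle
fs=pickle.load(open('f0.pkl','rb')); s,t=fs['side'],fs['top']
print('pad',tri(s,(213.97,241.65),t,(191.15,168.25)))
print('botcap',tri(s,(287.39,273.29),t,(196.97,236.24)),'jarcap',tri(s,(162.7,291.3),t,(191.24,145.17)))
# base plate rect corners from zoom pictures (top z=.02)
zt=lambda p:(p[0]/4.5+135,p[1]/4.5+135); zs=lambda p:(p[0]/3.6+140,p[1]/3.6+195)
print('base top', onplane(t,[zt(p) for p in [(85,315),(437,362),(466,158)]],.02))
print('base side', onplane(s,[zs(p) for p in [(130,515),(355,560),(424,226),(228,193)]],.02))
# wing top face ends
C=cloud(t)
hsv=cv2.cvtColor(t['color'],cv2.COLOR_RGB2HSV)
for nm,f in fs.items():
    C=cloud(f); V=f['color'].max(2).astype(int)
    m=(C[...,2]>.185)&(C[...,2]<.25)&(np.hypot(C[...,0]-.6,C[...,1]-.13)<.07)
    P=C[m];v=np.argwhere(m); print(nm,len(P),P.mean(0),P.min(0),P.max(0), v.min(0),v.max(0))
    top=P[P[:,2]>np.percentile(P[:,2],50)]
    r=cv2.minAreaRect((P[:,:2]*1000).astype(np.float32));print(r)
    r=cv2.minAreaRect((top[:,:2]*1000).astype(np.float32));print(r)
# post top
    m=(C[...,2]>.178)&(np.hypot(C[...,0]-.6,C[...,1]-.03)<.03); P=C[m]; print('post',len(P),P.mean(0) if len(P) else '')
# holder top: grey/white
print('holder',onplane(t,[zt(p) for p in [(105,195),(215,195),(105,255),(210,270)]],.075))
print('holder s',onplane(s,[zs(p) for p in [(188,450),(300,480),(335,360),(215,350)]],.075))
```

```text
pad (array([0.5963, 0.07  , 0.1752]), np.float64(0.00013909881672939184))
botcap (array([0.4683, 0.0628, 0.0789]), np.float64(0.00030535390449407704)) jarcap (array([0.7006, 0.1021, 0.039 ]), np.float64(0.0013400081195034798))
base top [[ 0.5468  0.1851  0.02  ]
 [ 0.5289 -0.0091  0.02  ]
 [ 0.6449 -0.019   0.02  ]]
base side [[ 0.661   0.1832  0.02  ]
 [ 0.5454  0.1945  0.02  ]
 [ 0.5286 -0.0026  0.02  ]
 [ 0.6445 -0.0141  0.02  ]]
side 525 [0.6015 0.1414 0.2073] [0.5881 0.1136 0.185 ] [0.6175 0.1605 0.2179] [251 189] [286 213]
((601.583251953125, 137.4752655029297), (47.32319641113281, 18.472993850708008), 66.87605285644531)
((603.2393798828125, 136.6495819091797), (46.019432067871094, 17.41828155517578), 71.63243865966797)
post 122 [0.5921 0.039  0.1866]
top 264 [0.6002 0.1342 0.2087] [0.5884 0.1131 0.1851] [0.6173 0.1583 0.2173] [150 144] [169 169]
((602.7728881835938, 136.18307495117188), (46.81904983520508, 16.46149444580078), 69.9855728149414)
((602.7540283203125, 136.74452209472656), (44.411781311035156, 16.458860397338867), 69.21942901611328)
post 74 [0.5921 0.0361 0.1873]
holder [[0.6    0.1652 0.075 ]
 [0.6023 0.1076 0.075 ]
 [0.5679 0.1617 0.075 ]
 [0.5622 0.1065 0.075 ]]
holder s [[0.627  0.1682 0.075 ]
 [0.5716 0.1777 0.075 ]
 [0.563  0.1138 0.075 ]
 [0.6233 0.1143 0.075 ]]
```

The pad centre is at about (0.596, 0.070, 0.177). The wing centre is at (0.603, 0.1365, 0.2165) with its long axis at 70°. The clamp's y axis points at about 84.7°, which agrees from the plate edge and from pad to wing (66.8 mm against 66 mm expected). Next I move above the pad, turn the tool so its y runs across the clamp, and shut the fingers.

Emit:
servo_tool --pt "0 -4.6 -2.5 -1.5 0" --pt "0 -4.6 -2.5 -1 0" --pt "0 -4.6 -2.5 -1 0" --pt "0 -4.6 -2.5 -1 0" --pt "0 -4.6 -2.5 -0.5 0" --pt "0 -4.6 -2.5 -0.5 0" --pt "0 -4.6 -2.5 -0.5 0" --pt "0 -4.6 -2.5 0 0" --pt "0 -4.6 -2.5 0 0" --pt "0 -4.6 -2.5 0 0" --pt "0 -4.6 -2.5 0 0" --pt "0 -4.6 -2.5 0 0"

```text
t: 1.75
tool_pos: [0.6041, 0.0665, 0.2723]
eef_rot: [0.001, 0.125, 0.992, 0.001]
force: [-0.0, 0.1, -0.4]
gripper_width: -0.003
```

Emit:
servo_tool --pt "0 0.7 0 0 -10" --pt "0 0 0 0 -10" --pt "0 0 0 0 -10" --pt "0 0 0 0 -10" --pt "0 0 0 0 -10" --pt "0 0 0 0 -10" --pt "0 0 0 0 -10" --pt "0 0 0 0 -10" --pt "0 0 0 0 -10" --pt "0 0 0 0 -9"

```text
t: 3.0
tool_pos: [0.5988, 0.064, 0.2682]
eef_rot: [-0.001, -0.692, 0.722, 0.001]
force: [0.2, -0.3, 0.7]
gripper_width: 0.003
```

```bash
cat > go.py <<'E'
from h import *
import sys
def rel(target,yaw=None):
    s=arm.read_state(); w,x,y,z=s['eef_rot']
    from scipy.spatial.transform import Rotation as Ro
    R=Ro.from_quat([x,y,z,w]).as_matrix()
    d=R.T@(np.array(target)-s['tool_pos']); yy=np.degrees(np.arctan2(R[1,1],R[0,1]))
    print('t',s['t'],'pos',np.round(s['tool_pos'],4),'yawY',round(yy,2),'tilt',np.round(R[:,2],4),'F',np.round(s['force'],2),'q6',round(s['joint_positions'][5],3),'gw',s['gripper_width'])
    print('shift cm',np.round(d*100,2),'turn',None if yaw is None else round((yy-yaw+90)%180-90,2))
    return R
E
python3 - <<'E'
from go import *
rel([.5963,.070,.19],174.7)
grab('wrist','w1.png')
E
```

```text
t 3.0 pos [0.5988 0.064  0.2682] yawY 177.55 tilt [-0.0035  0.0004 -1.    ] F [ 0.19 -0.32  0.67] q6 -1.543 gw 0.0029066357057123296
shift cm [-0.58  0.24  7.82] turn 2.85
```

View pics/w1.png

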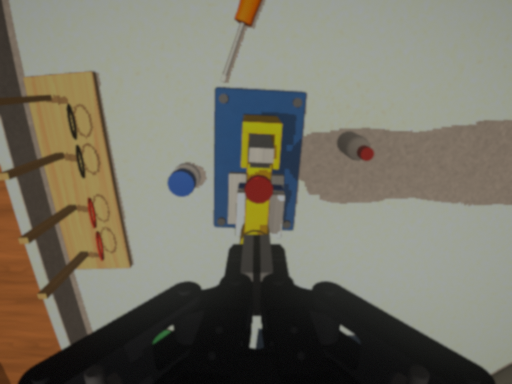

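The wrist view shows the pad at (259,188) with the fingers just below it in the image. I'll triangulate the pad again with this view.

Run:
```python
from go import *
import pickle
fs=pickle.load(open('f0.pkl','rb'))
f=grab('wrist'); hsv=cv2.cvtColor(f['color'],cv2.COLOR_RGB2HSV); H,S,V=[hsv[...,i].astype(int) for i in range(3)]
m=((H<8)|(H>172))&(S>130)&(V>70); m[:,300:]=0;m[:,:220]=0
n,l,s,c=cv2.connectedComponentsWithStats(m.astype(np.uint8)); i=1+s[1:,4].argmax(); print(s[i],c[i])
C=cloud(f); print(np.median(C[l==i],0))
print(tri(f,c[i],fs['side'],(213.97,241.65)),tri(f,c[i],fs['top'],(191.15,168.25)))
print(onplane(f,[c[i]],.177))
rel([.5963,.070,.19],174.7)
```

```text
[245 176  28  26 572] [258.3811 188.6521]
[0.5965 0.0662 0.178 ]
(array([0.5967, 0.0681, 0.1723]), np.float64(0.00038296971083829853)) (array([0.597 , 0.0697, 0.1708]), np.float64(0.0024973165576232426))
[[0.5965 0.0664 0.177 ]]
t 3.1 pos [0.5988 0.064  0.2682] yawY 177.34 tilt [-0.0035  0.0004 -1.    ] F [ 0.9   0.36 -0.45] q6 -1.539 gw -0.0008601789231806392
shift cm [-0.58  0.25  7.82] turn 2.64
```

Emit:
servo_tool --pt "0 -0.45 0.23 1 2.7" --pt "0 0 0 2 0" --pt "0 0 0 2 0" --pt "0 0 0 2 0" --pt "0 0 0 0.5 0" --pt "0 0 0 0 0"

```text
t: 3.85
tool_pos: [0.5967, 0.0688, 0.1916]
eef_rot: [-0.001, -0.664, 0.748, 0.001]
force: [0.7, -0.8, -0.5]
gripper_width: -0.003
```

Run:
```python
from go import *
rel([.5966,.069,.18],174.7)
f=grab('side','s2.png');cv2.imwrite('pics/s2z.png',cv2.resize(f['color'][170:355,140:310,::-1],None,fx=3.2,fy=3.2,interpolation=cv2.INTER_CUBIC))
```

```text
t 3.85 pos [0.5967 0.0688 0.1916] yawY 173.21 tilt [-0.0028  0.0004 -1.    ] F [ 0.7  -0.78 -0.46] q6 -1.459 gw -0.0030704490603493018
shift cm [-0.02  0.01  1.16] turn -1.49
```

View pics/s2z.png

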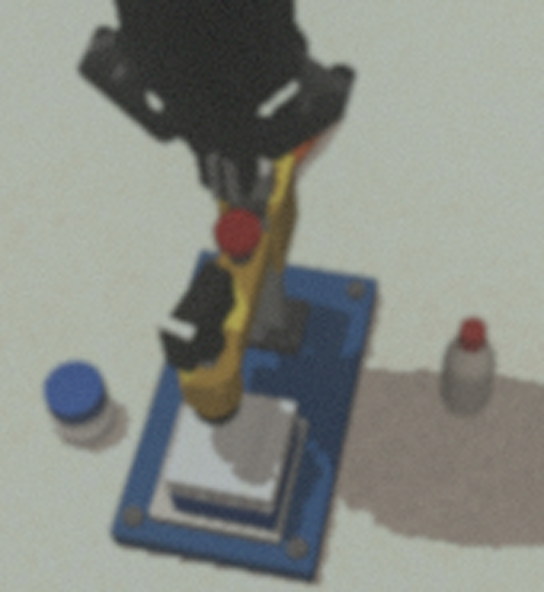

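Emit:
servo_tool --pt "0 0 0 0.4 -1.4" --pt "0 0 0 0.4 0" --pt "0 0 0 0.3 0" --pt "0 0 0 0.3 0" --pt "0 0 0 0.3 0"

```text
t: 4.53
tool_pos: [0.5979, 0.0688, 0.1755]
eef_rot: [0.0, -0.673, 0.739, -0.0]
force: [0.5, -0.4, 0.1]
gripper_width: -0.0
```

Emit:
servo_tool --pt "0 0 0 0.2 0" --pt "0 0 0 0.2 0"

```text
t: 4.78
tool_pos: [0.5978, 0.0688, 0.1711]
eef_rot: [0.0, -0.673, 0.739, 0.0]
force: [0.1, -1.1, -0.6]
gripper_width: -0.001
```

Run:
```python
from go import *
rel([.5966,.069,.18],174.7)
f=grab('side');cv2.imwrite('pics/s3z.png',cv2.resize(f['color'][200:310,160:270,::-1],None,fx=5,fy=5,interpolation=cv2.INTER_CUBIC))
g=grab('wrist','w3.png')
```

```text
t 4.775 pos [0.5978 0.0688 0.1711] yawY 174.66 tilt [ 0.0003  0.0004 -1.    ] F [ 0.13 -1.13 -0.57] q6 -1.485 gw -0.0006657316358069087
shift cm [-0.01  0.12 -0.89] turn -0.04
```

View pics/s3z.png

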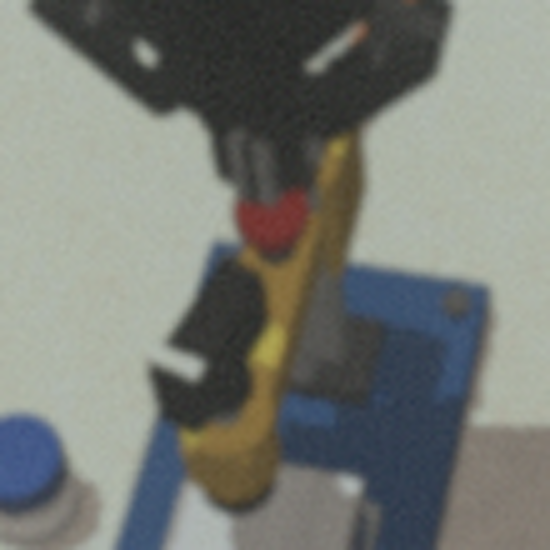

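View pics/w3.png

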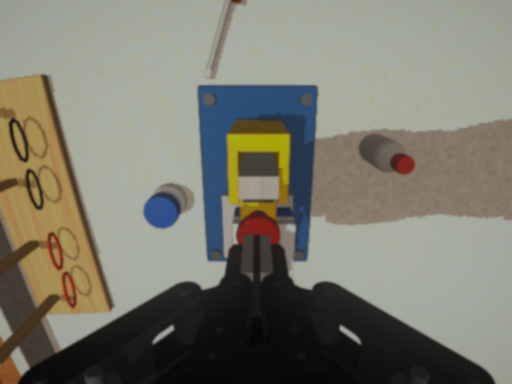

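Run:
```python
from go import *
f=grab('side')
import pickle
P=lambda X:print(X,(proj(f,X)-[160,200])*5)
for z in (.1711,.175):
  for dy in (-.011,0,.011): P([.5978,.0688+dy,z])
P([.5963,.07,.1752]);P([.597,.067,.178])
hsv=cv2.cvtColor(f['color'],cv2.COLOR_RGB2HSV); H,S,V=[hsv[...,i].astype(int) for i in range(3)]
m=((H<8)|(H>172))&(S>130)&(V>60)
n,l,s,c=cv2.connectedComponentsWithStats(m.astype(np.uint8))
C=cloud(f)
for i in range(1,n):
  if s[i,4]>20: print(s[i],c[i],np.median(C[l==i],0),C[l==i][:,2].max())
m=(f['color'].max(2)<75)
P_=C[200:310,160:270]; 
sel=(np.hypot(P_[...,0]-.598,P_[...,1]-.075)<.02)
for z0 in np.arange(.15,.22,.005):
  q=P_[sel&(P_[...,2]>=z0)&(P_[...,2]<z0+.005)]; print(round(z0,3),len(q),q.mean(0) if len(q) else '')
```

```text
[0.5978, 0.057800000000000004, 0.1711] [[272.2092 184.9837]]
[0.5978, 0.0688, 0.1711] [[267.0867 211.8556]]
[0.5978, 0.0798, 0.1711] [[261.8705 239.2692]]
[0.5978, 0.057800000000000004, 0.175] [[271.3235 178.3151]]
[0.5978, 0.0688, 0.175] [[266.1662 205.2421]]
[0.5978, 0.0798, 0.175] [[260.914  232.7153]]
[0.5963, 0.07, 0.1752] [[270.0047 208.2345]]
[0.597, 0.067, 0.178] [[268.6844 195.8555]]
[245  79   5   5  22] [247.0455  81.2727] [ 0.6163 -0.6163  0.036 ] 0.04144491016684366
[208 239  13   9  76] [214.5921 243.6842] [0.5937 0.0752 0.1776] 0.17986731882759693
[ 86 300   5  13  21] [ 88.1429 306.2857] [0.8322 0.1492 0.0471] 0.050003862766080424
[ 77 326   5  15  25] [ 79.   332.76] [0.8325 0.2057 0.0478] 0.05032734366393898
0.15 108 [0.5928 0.0791 0.153 ]
0.155 11 [0.593  0.0764 0.1565]
0.16 3 [0.5946 0.0771 0.161 ]
0.165 0 
0.17 19 [0.5925 0.0796 0.1728]
0.175 110 [0.5945 0.0752 0.1775]
0.18 0 
0.185 0 
0.19 5 [0.5968 0.0802 0.1942]
0.195 19 [0.597  0.0806 0.1981]
0.2 37 [0.595  0.0786 0.2024]
0.205 31 [0.5965 0.0785 0.2077]
0.21 32 [0.5938 0.078  0.212 ]
0.215 38 [0.5962 0.0791 0.2172]
0.22 29 [0.5943 0.0798 0.2224]
```

Emit:
servo_tool --pt "0 0 0 0.2 0" --pt "0 0 0 0.2 0"

```text
t: 5.18
tool_pos: [0.5979, 0.0688, 0.1672]
eef_rot: [0.0, -0.673, 0.739, -0.0]
force: [0.6, -0.2, -0.5]
gripper_width: -0.002
```

Emit:
servo_tool --pt "0 0 0 0.2 0" --pt "0 0 0 0.2 0"

```text
t: 5.42
tool_pos: [0.598, 0.0688, 0.1629]
eef_rot: [0.0, -0.673, 0.739, -0.0]
force: [0.2, -0.0, 0.8]
gripper_width: 0.0
```

Run:
```python
from go import *
rel([.5966,.069,.18],174.7)
f=grab('side');cv2.imwrite('pics/s4z.png',cv2.resize(f['color'][200:310,160:270,::-1],None,fx=5,fy=5,interpolation=cv2.INTER_CUBIC))
g=grab('wrist');cv2.imwrite('pics/w4.png',cv2.resize(g['color'][170:310,180:340,::-1],None,fx=4,fy=4,interpolation=cv2.INTER_CUBIC))
```

```text
t 5.425 pos [0.598  0.0688 0.1629] yawY 174.66 tilt [ 0.0006  0.0004 -1.    ] F [ 0.24 -0.04  0.81] q6 -1.485 gw 1.481495492761484e-05
shift cm [-0.01  0.14 -1.71] turn -0.04
```

View pics/s4z.png

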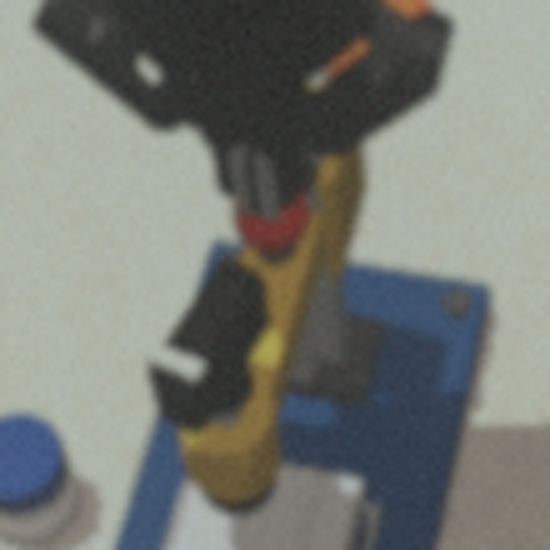

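View pics/w4.png

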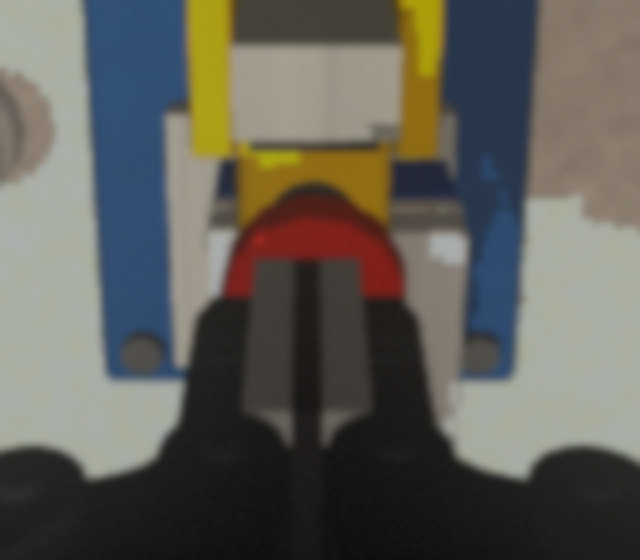

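Run:
```python
from go import *
g=grab('wrist'); C=cloud(g)
for v in range(215,275,4): print(v,[np.round(C[v,u],4).tolist() for u in (247,268)])
o,d=ray(g,[(257,235)]); print(o,d)
for y in (.0578,.0688,.0798):
    print(y,o+d[0]*(y-o[1])/d[0][1])
f=grab('side');o,d=ray(f,[(160+265/5,200+213/5)])
for y in (.0578,.0688,.0798):
    print(y,o+d[0]*(y-o[1])/d[0][1])
C=cloud(f)
for v in range(228,250,1): print(v,[np.round(C[v,u],4).tolist() for u in (210,214)],f['color'][v,214])
```

```text
215 [[0.6026, 0.0605, 0.1524], [0.5897, 0.0614, 0.1532]]
219 [[0.6029, 0.0631, 0.1526], [0.5899, 0.0644, 0.1526]]
223 [[0.6014, 0.0556, 0.1748], [0.5901, 0.0567, 0.1747]]
227 [[0.6015, 0.057, 0.1768], [0.5903, 0.058, 0.1769]]
231 [[0.6017, 0.0589, 0.1778], [0.5905, 0.0595, 0.1786]]
235 [[0.6011, 0.056, 0.1881], [0.5906, 0.057, 0.1881]]
239 [[0.601, 0.0562, 0.192], [0.5908, 0.0572, 0.1919]]
243 [[0.6009, 0.0563, 0.1958], [0.5909, 0.0568, 0.1966]]
247 [[0.6008, 0.0562, 0.2], [0.591, 0.0572, 0.1997]]
251 [[0.6006, 0.0559, 0.2041], [0.5897, -0.0143, 0.3258]]
255 [[0.6005, 0.056, 0.2073], [0.5913, 0.0567, 0.2077]]
259 [[0.6005, 0.0565, 0.2099], [0.5914, 0.0567, 0.2109]]
263 [[0.6004, 0.0562, 0.2136], [0.5915, 0.057, 0.2136]]
267 [[0.6002, 0.0559, 0.2171], [0.5916, 0.057, 0.2166]]
271 [[0.6001, 0.0553, 0.2208], [0.5917, 0.0567, 0.22]]
[ 0.5897 -0.0143  0.3258] [[ 0.0415  0.462  -0.899 ]]
0.0578 [0.5962 0.0578 0.1855]
0.0688 [0.5972 0.0688 0.1641]
0.0798 [0.5982 0.0798 0.1427]
0.0578 [0.6017 0.0578 0.1538]
0.0688 [0.5986 0.0688 0.1703]
0.0798 [0.5955 0.0798 0.1869]
228 [[0.5986, 0.0743, 0.2
[... 771 characters left out ...]
[81 80 77]
240 [[0.599, 0.0825, 0.1977], [0.5926, 0.0822, 0.1981]] [81 80 78]
241 [[0.5994, 0.0821, 0.1943], [0.5929, 0.0819, 0.1948]] [75 76 70]
242 [[0.6001, 0.0807, 0.1892], [0.593, 0.0822, 0.1924]] [80 76 73]
243 [[0.6001, 0.0815, 0.1876], [0.5935, 0.0811, 0.1879]] [91 71 69]
244 [[0.6021, 0.0757, 0.1757], [0.5935, 0.0821, 0.1864]] [105  62  59]
245 [[0.6015, 0.0784, 0.1769], [0.5948, 0.0781, 0.1775]] [117  60  57]
246 [[0.601, 0.0809, 0.1777], [0.5943, 0.0808, 0.1787]] [121  59  58]
247 [[0.6008, 0.0826, 0.1773], [0.5944, 0.0814, 0.1765]] [111  49  48]
248 [[0.6014, 0.0814, 0.1725], [0.594, 0.0837, 0.177]] [101  53  48]
249 [[0.6049, 0.0705, 0.1526], [0.5942, 0.0837, 0.1741]] [91 55 53]
```

Side and wrist depth agree that the fingertips are at z≈0.187 while the reported TCP z is 0.163, and the pad top is at 0.178. That leaves about 9 mm before contact, so I continue gently and let the force show it.

Emit:
servo_tool --pt "0 0 0 0.2 0" --pt "0 0 0 0.2 0" --pt "0 0 0 0.2 0"

```text
t: 6.0
tool_pos: [0.5981, 0.0688, 0.157]
eef_rot: [0.001, -0.673, 0.739, -0.0]
force: [-0.4, 0.5, 2.2]
gripper_width: -0.005
```

Emit:
servo_tool --pt "0 0 0 0.2 0" --pt "0 0 0 0.2 0"

```text
t: 6.25
tool_pos: [0.5982, 0.0688, 0.1529]
eef_rot: [0.001, -0.673, 0.739, -0.0]
force: [-0.8, 0.2, 1.2]
gripper_width: 0.002
```

```bash
cat > look.py <<'E'
from go import *
def look(tag):
    R=rel([.5966,.069,.18],174.7)
    f=grab('side'); C=cloud(f)
    hsv=cv2.cvtColor(f['color'],cv2.COLOR_RGB2HSV); H,S,V=[hsv[...,i].astype(int) for i in range(3)]
    m=((H<8)|(H>172))&(S>130)&(V>60); m[:,240:]=0; m[:,190:]&=True; m[:,:190]=0; m[:215]=0
    n,l,s,c=cv2.connectedComponentsWithStats(m.astype(np.uint8))
    for i in range(1,n):
        if s[i,4]>10: print('red',s[i],np.median(C[l==i],0),C[l==i][:,2].max())
    w=(C[...,2]>.12)&(C[...,2]<.25)&(np.hypot(C[...,0]-.603,C[...,1]-.137)<.04)&(C[...,1]>.1)
    print('wing zmax',np.percentile(C[w][:,2],[90,95,99]))
    cv2.imwrite('pics/%s.png'%tag,cv2.resize(f['color'][200:340,140:290,::-1],None,fx=4,fy=4,interpolation=cv2.INTER_CUBIC))
    return f,C
E
python3 -c "
from look import *; look('s5')"
```

```text
t 6.25 pos [0.5982 0.0688 0.1529] yawY 174.66 tilt [ 0.0013  0.0004 -1.    ] F [-0.77  0.19  1.21] q6 -1.485 gw 0.0016074279982753869
shift cm [-0.01  0.16 -2.71] turn -0.04
red [210 244  11   7  23] [0.5903 0.0802 0.1724] 0.17934003421755437
wing zmax [0.2101 0.2107 0.2121]
```

View pics/s5.png

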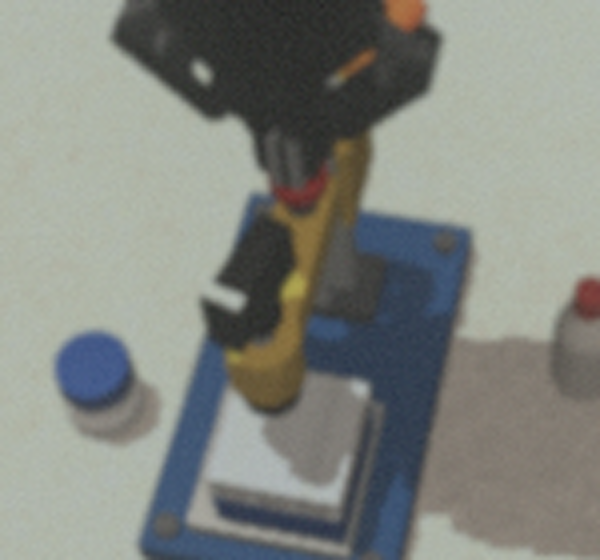

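Emit:
servo_tool --pt "0 0 0 0.25 0" --pt "0 0 0 0.25 0" --pt "0 0 0 0.25 0"

```text
t: 6.68
tool_pos: [0.5982, 0.0688, 0.1448]
eef_rot: [0.001, -0.673, 0.739, -0.0]
force: [-1.2, -0.8, 1.0]
gripper_width: 0.0
```

```bash
python3 -c "
from look import *; look('s6')"
```

```text
t 6.675 pos [0.5982 0.0688 0.1448] yawY 174.66 tilt [ 0.0014  0.0004 -1.    ] F [-1.22 -0.82  1.01] q6 -1.485 gw 0.0004752103267219525
shift cm [-0.01  0.16 -3.52] turn -0.04
red [217 248   4   4  11] [0.5879 0.0781 0.1645] 0.7293535706669803
wing zmax [0.202  0.2027 0.2042]
```

View pics/s6.png

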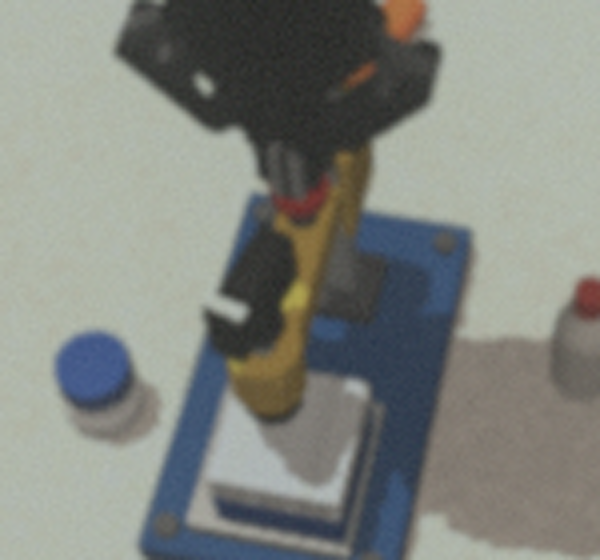

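Emit:
servo_tool --pt "0 0 0 0.25 0" --pt "0 0 0 0.25 0" --pt "0 0 0 0.25 0" --pt "0 0 0 0.25 0" --pt "0 0 0 0.25 0"

```text
t: 7.35
tool_pos: [0.5982, 0.0688, 0.1312]
eef_rot: [0.001, -0.673, 0.739, -0.0]
force: [0.0, 0.8, 1.6]
gripper_width: 0.002
```

```bash
python3 -c "
from look import *; look('s7')"
```

```text
t 7.35 pos [0.5982 0.0688 0.1312] yawY 174.66 tilt [ 0.0012  0.0004 -1.    ] F [0.05 0.76 1.58] q6 -1.485 gw 0.0019060070732287468
shift cm [-0.01  0.15 -4.88] turn -0.04
red [211 252  11   6  24] [0.5916 0.0801 0.1508] 0.15333880343585707
wing zmax [0.1884 0.1892 0.1906]
```

View pics/s7.png

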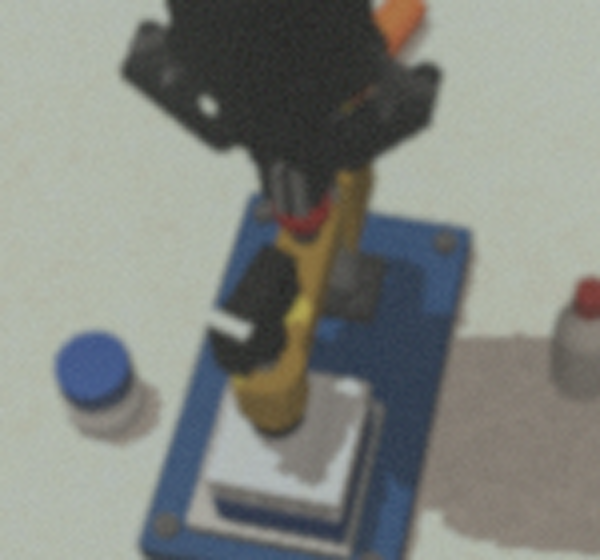

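Emit:
servo_tool --pt "0 0 0 0.15 0" --pt "0 0 0 0.15 0"

```text
t: 7.65
tool_pos: [0.5981, 0.0688, 0.1277]
eef_rot: [0.0, -0.673, 0.739, -0.0]
force: [-0.1, 0.1, 1.6]
gripper_width: 0.003
```

Emit:
servo_tool --pt "0 0 0 0.12 0" --pt "0 0 0 0.12 0"

```text
t: 7.9
tool_pos: [0.5982, 0.0685, 0.1254]
eef_rot: [0.0, -0.673, 0.739, -0.0]
force: [-1.4, -1.7, 6.2]
gripper_width: 0.006
```

Emit:
servo_tool --pt "0 0 0 0.1 0"

```text
t: 8.02
tool_pos: [0.5983, 0.0683, 0.1249]
eef_rot: [0.0, -0.673, 0.739, -0.001]
force: [-2.8, -0.9, 8.7]
gripper_width: 0.006
```

Emit:
servo_tool --pt "0 0 0 0.1 0"

```text
t: 8.15
tool_pos: [0.5984, 0.0681, 0.1245]
eef_rot: [0.0, -0.673, 0.739, -0.001]
force: [-3.9, -1.0, 8.5]
gripper_width: -0.001
```

Emit:
servo_tool --pt "0 0 0 0.1 0"

```text
t: 8.28
tool_pos: [0.5984, 0.068, 0.1242]
eef_rot: [0.001, -0.673, 0.739, -0.001]
force: [-3.1, -1.4, 9.7]
gripper_width: -0.003
```

Emit:
servo_tool --pt "0 0 0 0.13 0" --pt "0 0 0 0.13 0" --pt "0 0 0 0.13 0"

```text
t: 8.65
tool_pos: [0.5985, 0.0675, 0.1233]
eef_rot: [0.001, -0.673, 0.74, -0.002]
force: [-5.4, -0.5, 13.1]
gripper_width: 0.004
```

Emit:
servo_tool --pt "0 0 0 0.15 0" --pt "0 0 0 0.15 0"

```text
t: 8.9
tool_pos: [0.5987, 0.0674, 0.123]
eef_rot: [0.002, -0.673, 0.74, -0.003]
force: [-5.1, -0.5, 15.4]
gripper_width: -0.002
```

Emit:
servo_tool --pt "0 0 0.04 0.17 0" --pt "0 0 0.04 0.17 0"

```text
t: 9.15
tool_pos: [0.5986, 0.0674, 0.1228]
eef_rot: [0.003, -0.673, 0.74, -0.004]
force: [-5.6, -0.1, 17.2]
gripper_width: -0.002
```

```bash
python3 -c "
from look import *; f,C=look('s8')
g=grab('wrist','w8.png')"
```

```text
t 9.15 pos [0.5986 0.0674 0.1228] yawY 174.62 tilt [ 0.01   -0.0026 -0.9999] F [-5.57 -0.1  17.18] q6 -1.485 gw -0.001892085768931614
shift cm [-0.13  0.16 -5.72] turn -0.08
red [212 254  11   6  27] [0.5896 0.0789 0.1427] 0.7293535706669803
wing zmax [0.182  0.1829 0.184 ]
```

View pics/s8.png

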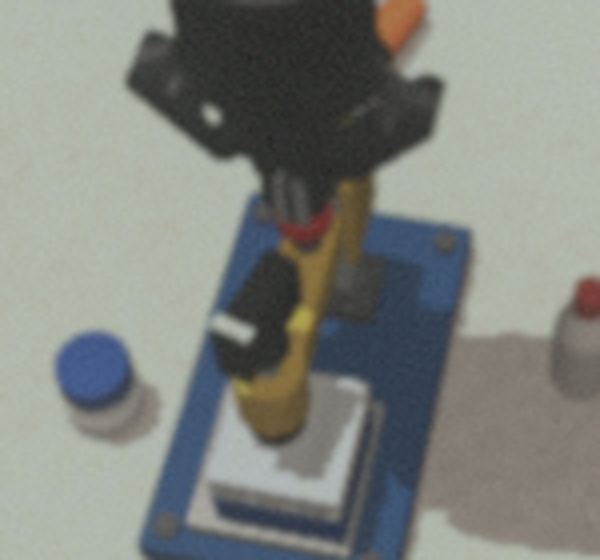

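View pics/w8.png

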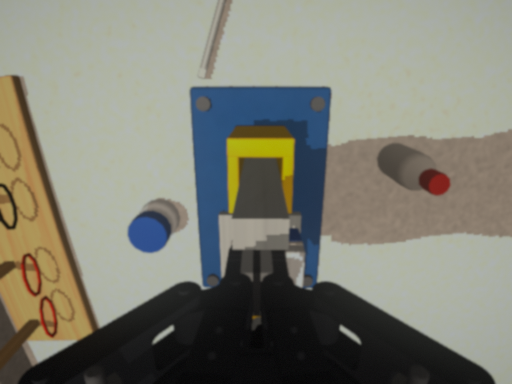

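Emit:
servo_tool --pt "0 0 0.08 0.19 0" --pt "0 0 0.08 0.19 0"

```text
t: 9.5
tool_pos: [0.5987, 0.0674, 0.1227]
eef_rot: [0.005, -0.673, 0.74, -0.006]
force: [-5.1, -0.8, 17.6]
gripper_width: -0.002
```

Emit:
servo_tool --pt "0 0 0.08 0.2 0" --pt "0 0 0.08 0.2 0"

```text
t: 9.75
tool_pos: [0.5988, 0.0673, 0.1226]
eef_rot: [0.006, -0.673, 0.74, -0.008]
force: [-4.7, -1.3, 18.8]
gripper_width: -0.002
```

Emit:
servo_tool --pt "0 0 0.08 0.22 0" --pt "0 0 0.08 0.22 0" --pt "0 0 0.08 0.22 0"

```text
t: 10.12
tool_pos: [0.599, 0.0672, 0.1223]
eef_rot: [0.009, -0.673, 0.74, -0.011]
force: [-5.6, -0.4, 20.5]
gripper_width: 0.001
```

Emit:
servo_tool --pt "0 0 0.08 0.22 0" --pt "0 0 0.08 0.22 0" --pt "0 0 0.08 0.22 0"

```text
t: 10.5
tool_pos: [0.5992, 0.0671, 0.1223]
eef_rot: [0.012, -0.673, 0.74, -0.014]
force: [-6.6, -0.3, 20.9]
gripper_width: 0.002
```

The jaw is bound: at 20.5–20.9 N the position no longer changes. Now I lift straight off and check that it stays tipped.

Emit:
servo_tool --pt "0 0 0 -0.3 0" --pt "0 0 0 -1 0" --pt "0 0 0 -2 0" --pt "0 0 0 -3 0" --pt "0 0 0 -4 0" --pt "0 0 0 -1 0"

```text
t: 11.25
tool_pos: [0.5938, 0.068, 0.2387]
eef_rot: [0.011, -0.673, 0.739, -0.013]
force: [0.9, 0.5, -1.0]
gripper_width: 0.001
```

```bash
cat > meas.py <<'E'
from look import *
def meas(tag):
    f,C=look(tag); g=grab('top'); D=cloud(g)
    for nm,P in (('side',C),('top',D)):
        m=(P[...,2]>.14)&(P[...,2]<.25)&(np.hypot(P[...,0]-.603,P[...,1]-.137)<.035)
        Q=P[m]; z=np.percentile(Q[:,2],90); T=Q[Q[:,2]>z-.008]
        r=cv2.minAreaRect((T[:,:2]*1000).astype(np.float32)); print(nm,len(T),'z',np.round(np.percentile(Q[:,2],[50,80,90,97]),4),'rect',np.round(r[0],1),np.round(r[1],1),round(r[2],1))
    cv2.imwrite('pics/%st.png'%tag,cv2.resize(g['color'][135:255,135:305][...,::-1],None,fx=4.5,fy=4.5,interpolation=cv2.INTER_CUBIC))
    import pickle; pickle.dump({'side':f,'top':g},open(tag+'.pkl','wb'))
E
python3 -c "
from meas import *; meas('s9')"
```

```text
t 11.25 pos [0.5938 0.068  0.2387] yawY 174.61 tilt [ 0.0345 -0.0042 -0.9994] F [ 0.93  0.46 -0.96] q6 -1.483 gw 0.0014881156968446947
shift cm [-0.14 -0.07  5.88] turn -0.09
red [210 247  12  12 100] [0.5955 0.0697 0.1428] 0.14605710453423842
wing zmax [0.1826 0.1834 0.1848]
side 301 z [0.1793 0.182  0.183  0.184 ] rect [602.1 134.8] [46.  17.6] 65.6
top 85 z [0.1815 0.1829 0.1839 0.1847] rect [606.6 144.1] [23.2 16.9] 68.2
```

View pics/s9.png

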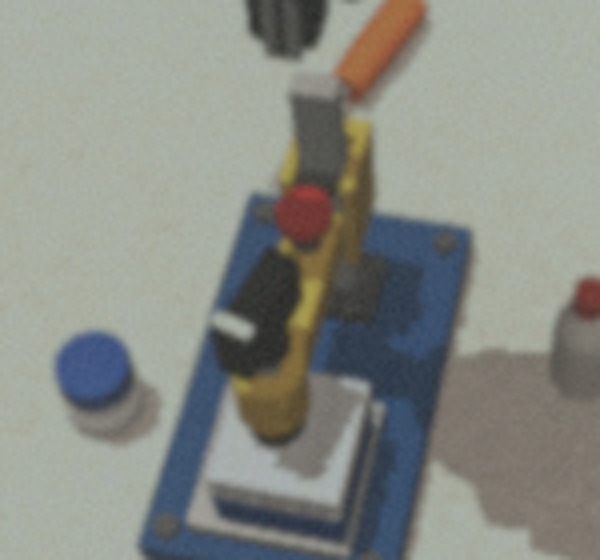

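View pics/s9t.png

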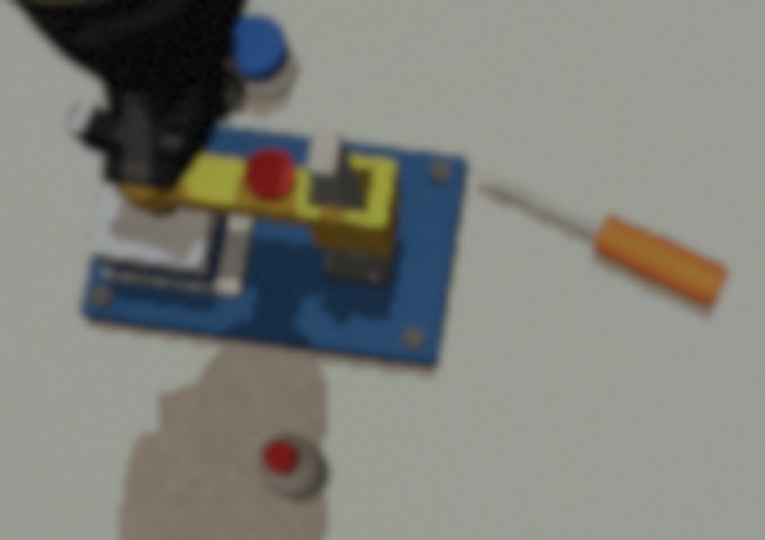

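The jaw stayed where I left it. The pad top is at 0.143 and the wing top at about 0.183–0.184, so the wing is 40 mm above the pad instead of 37, which means it is tipped up about 0.05 rad. I measured the shut fingertips 20 mm short of the reported TCP and will allow for that. Next I go above the wing with the fingers open and look.

```bash
python3 -c "
from go import *
rel([.602,.1335,.255],159)"
```

```text
t 11.35 pos [0.5932 0.0679 0.2369] yawY 174.61 tilt [ 0.0326 -0.0043 -0.9995] F [-0.16  0.51 -0.45] q6 -1.483 gw 0.0001377145518722042
shift cm [-6.61 -0.32 -1.81] turn 15.61
```

Emit:
servo_tool --pt "7 0 0 -2 0" --pt "7 -3 -0.15 0 0" --pt "7 -3.6 -0.15 0 0" --pt "7 0 0 0 8" --pt "7 0 0 0 8" --pt "7 0 0 0 0"

```text
t: 12.1
tool_pos: [0.5981, 0.1351, 0.2474]
eef_rot: [0.006, -0.561, 0.828, -0.007]
force: [-0.6, -1.1, -0.3]
gripper_width: 0.817
```

```bash
python3 -c "
from go import *
R=rel([.602,.1335,.255],159)
g=grab('wrist'); D=cloud(g)
import pickle; pickle.dump(g,open('w10.pkl','wb'))
cv2.imwrite('pics/w10.png',g['color'][...,::-1])
m=(D[...,2]>.165)&(D[...,2]<.25)&(np.hypot(D[...,0]-.603,D[...,1]-.137)<.035)&(g['depth']>0)
v=np.argwhere(m);print(v.min(0),v.max(0))
Q=D[m]; T=Q[Q[:,2]>np.percentile(Q[:,2],90)-.008]
print(np.percentile(Q[:,2],[50,80,90,97]),cv2.minAreaRect((T[:,:2]*1000).astype(np.float32)))
"
```

```text
t 12.1 pos [0.5981 0.1351 0.2474] yawY 158.2 tilt [ 0.0182 -0.0052 -0.9998] F [-0.63 -1.1  -0.26] q6 -1.083 gw 0.816703399804494
shift cm [ 0.01 -0.43 -0.75] turn -0.8
[161 241] [218 262]
[0.1814 0.1825 0.1837 0.1845] ((602.0665893554688, 130.47085571289062), (45.25387954711914, 16.324251174926758), 69.53761291503906)
```

View pics/w10.png

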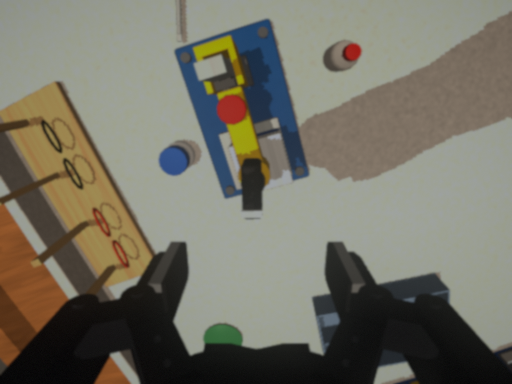

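The wrist view shows the wing upright in the picture at (252,187), between the fingers and lined up with them. Its angle is 69.5°, and its centre is about (0.602, 0.1325) with the top at 0.1835. I go down most of the way and check.

Emit:
servo_tool --pt "6 0.15 -0.4 1 -0.8" --pt "6 0 0 2 0" --pt "6 0 0 2 0" --pt "6 0 0 1 0" --pt "6 0 0 0 0"

```text
t: 12.78
tool_pos: [0.6021, 0.1301, 0.1822]
eef_rot: [0.005, -0.571, 0.821, -0.007]
force: [-0.6, 0.7, 0.0]
gripper_width: 0.701
```

```bash
python3 -c "
from go import *
R=rel([.6025,.1328,.139],159.5)
g=grab('wrist'); D=cloud(g)
cv2.imwrite('pics/w11.png',g['color'][...,::-1])
f=grab('side');cv2.imwrite('pics/s11.png',cv2.resize(f['color'][180:330,140:290,::-1],None,fx=4,fy=4,interpolation=cv2.INTER_CUBIC))
"
```

```text
t 12.775 pos [0.6021 0.1301 0.1822] yawY 159.71 tilt [ 0.0152 -0.0057 -0.9999] F [-0.6   0.74  0.01] q6 -1.118 gw 0.7005585029684143
shift cm [-0.27  0.12  4.32] turn 0.21
```

View pics/w11.png

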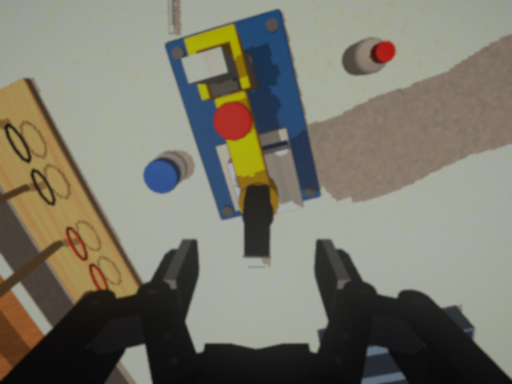

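View pics/s11.png

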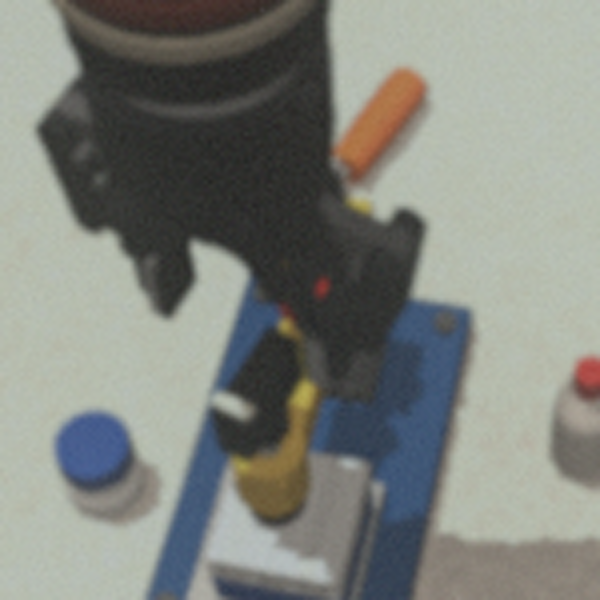

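The fingers straddle the wing evenly: the tips are at u≈188 and 323, and the wing is at 257. I lower to grasp height, then close.

Emit:
servo_tool --pt "6 -0.25 0 1 0" --pt "6 0 0 1.3 0" --pt "6 0 0 1.3 0" --pt "6 0 0 0.6 0" --pt "3 0 0 0 0" --grip_force 40

```text
t: 13.5
tool_pos: [0.6049, 0.1327, 0.1391]
eef_rot: [0.006, -0.572, 0.82, -0.007]
force: [0.1, -0.2, -0.8]
gripper_width: 0.505
```

```bash
python3 -c "
from go import *
R=rel([.6025,.1328,.139],159.5)
g=grab('wrist'); D=cloud(g)
cv2.imwrite('pics/w12.png',g['color'][...,::-1])
for u in range(190,330,10): print(u,[np.round(D[v,u],3).tolist() for v in (235,245,255)])
"
```

```text
t 13.5 pos [0.6049 0.1327 0.1391] yawY 159.73 tilt [ 0.0182 -0.0054 -0.9998] F [ 0.12 -0.24 -0.82] q6 -1.115 gw 0.5048420230082213
shift cm [0.07 0.23 0.  ] turn 0.23
190 [[0.702, 0.175, -0.0], [0.707, 0.187, 0.0], [0.631, 0.115, 0.177]]
200 [[0.691, 0.179, 0.001], [0.626, 0.113, 0.173], [0.624, 0.113, 0.183]]
210 [[0.682, 0.183, -0.001], [0.621, 0.114, 0.175], [0.622, 0.117, 0.178]]
220 [[0.671, 0.186, -0.0], [0.676, 0.198, -0.0], [0.681, 0.21, -0.001]]
230 [[0.66, 0.19, -0.001], [0.665, 0.202, 0.0], [0.67, 0.214, -0.001]]
240 [[0.65, 0.194, -0.001], [0.654, 0.205, 0.0], [0.659, 0.217, -0.0]]
250 [[0.6, 0.112, 0.181], [0.601, 0.117, 0.181], [0.603, 0.122, 0.181]]
260 [[0.595, 0.113, 0.182], [0.597, 0.118, 0.181], [0.599, 0.123, 0.181]]
270 [[0.591, 0.115, 0.182], [0.593, 0.12, 0.181], [0.594, 0.124, 0.182]]
280 [[0.594, 0.145, 0.126], [0.612, 0.22, 0.001], [0.616, 0.233, -0.001]]
290 [[0.598, 0.212, 0.001], [0.602, 0.224, 0.0], [0.606, 0.236, -0.0]]
300 [[0.588, 0.217, -0.002], [0.581, 0.132, 0.167], [0.583, 0.137, 0.168]]
310 [[0.577, 0.22, -0.001], [0.576, 0.13, 0.174], [0.578, 0.13, 0.182]]
320 [[0.567, 0.224, -0.0], [0.57, 0.235, 0.0], [0.573, 0.136, 0.176]]
```

View pics/w12.png

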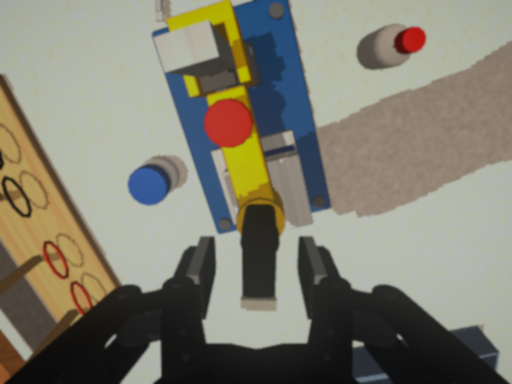

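Emit:
servo_tool --pt "3.5 0 0.22 0 0" --pt "1.2 0 0 0 0" --pt "1.2 0 0 0 0" --pt "1.2 0 0 0 0" --pt "1.2 0 0 0 0" --grip_force 40

```text
t: 14.18
tool_pos: [0.603, 0.1336, 0.1403]
eef_rot: [0.007, -0.572, 0.82, -0.008]
force: [-0.8, -0.2, 0.3]
gripper_width: 0.176
```

```bash
python3 -c "
from go import *
R=rel([.6025,.1328,.139],159.5); s=arm.read_state(); print(s['torque'])
g=grab('wrist')
cv2.imwrite('pics/w13.png',g['color'][...,::-1])
f=grab('side');cv2.imwrite('pics/s13.png',cv2.resize(f['color'][200:340,140:290,::-1],None,fx=4,fy=4,interpolation=cv2.INTER_CUBIC))
"
```

```text
t 14.175 pos [0.603  0.1336 0.1403] yawY 159.73 tilt [ 0.0195 -0.0051 -0.9998] F [-0.83 -0.21  0.31] q6 -1.113 gw 0.17601334923041387
shift cm [0.09 0.03 0.13] turn 0.23
[0.1193 0.2379 0.0339]
```

View pics/w13.png

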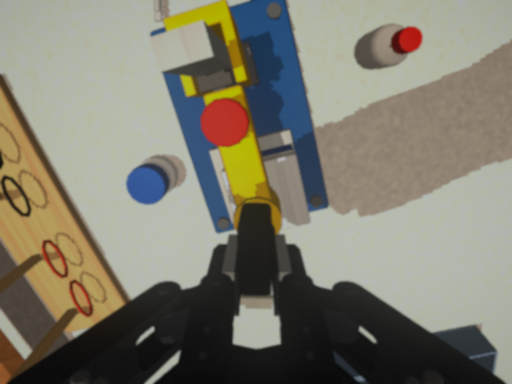

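View pics/s13.png

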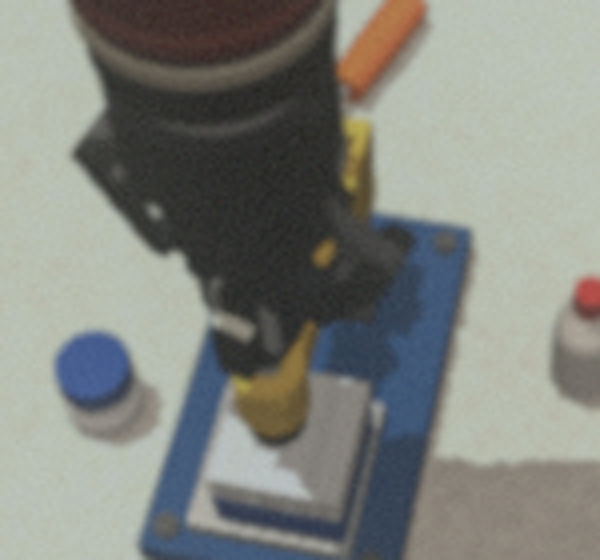

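The grip is good: opening is about 15 mm on the 16 mm wing and the force is near zero. I start turning clockwise, which is a positive turn about the tool's z.

Emit:
servo_tool --pt "1.2 0 0 0 5" --pt "1.2 0 0 0.01 8" --pt "1.2 0 0 0.01 8" --pt "1.2 0 0 0 0" --grip_force 60

```text
t: 14.78
tool_pos: [0.6031, 0.1333, 0.1401]
eef_rot: [0.008, -0.408, 0.913, -0.006]
force: [-0.0, 0.1, 0.5]
gripper_width: 0.172
```

```bash
python3 -c "
from go import *
R=rel([.6025,.1328,.139],159.5); s=arm.read_state(); print(s['torque'])
"
```

```text
t 14.775 pos [0.6031 0.1333 0.1401] yawY 138.19 tilt [ 0.0194 -0.0054 -0.9998] F [-0.05  0.11  0.53] q6 -0.738 gw 0.17208739135035336
shift cm [0.08 0.01 0.11] turn -21.31
[ 0.1202  0.3969 -0.0319]
```

Emit:
servo_tool --pt "1.2 0 0 0.01 8" --pt "1.2 0 0 0.01 8" --pt "1.2 0 0 0.01 8" --pt "1.2 0 0 0.01 8" --pt "1.2 0 0 0.01 8" --pt "1.2 0 0 0 0"

```text
t: 15.52
tool_pos: [0.6029, 0.1331, 0.1397]
eef_rot: [0.009, -0.072, 0.997, -0.003]
force: [0.5, -1.7, 0.2]
gripper_width: 0.168
```

```bash
python3 -c "
from go import *
R=rel([.6025,.1328,.139],9.7); s=arm.read_state(); print(s['torque'])
g=grab('wrist')
cv2.imwrite('pics/w14.png',g['color'][...,::-1])
"
```

```text
t 15.525 pos [0.6029 0.1331 0.1397] yawY 98.26 tilt [ 0.0187 -0.0052 -0.9998] F [ 0.45 -1.68  0.24] q6 -0.041 gw 0.1680103315466767
shift cm [ 0.04 -0.03  0.06] turn 88.56
[ 0.2915  0.5529 -0.0414]
```

View pics/w14.png

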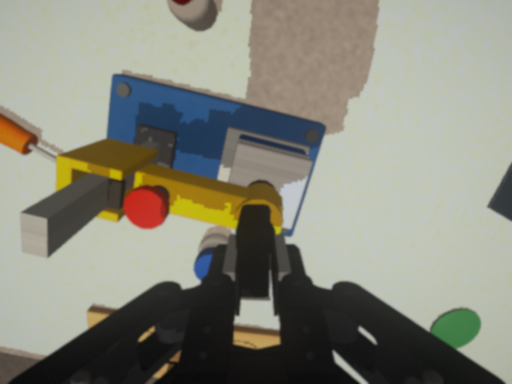

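The wing follows the fingers and is still lined up with them at (256,250). About 61° is done.

Emit:
servo_tool --pt "1.2 0 0 0.01 8" --pt "1.2 0 0 0.01 8" --pt "1.2 0 0 0.01 8" --pt "1.2 0 0 0.01 8" --pt "1.2 0 0 0.01 8" --pt "1.2 0 0 0 0"

```text
t: 16.32
tool_pos: [0.6033, 0.1327, 0.1392]
eef_rot: [0.01, 0.269, 0.963, 0.0]
force: [1.3, -2.0, -0.9]
gripper_width: 0.173
```

Emit:
servo_tool --pt "1.2 0 0 0.01 8" --pt "1.2 0 0 0.01 8" --pt "1.2 0 0 0.01 8" --pt "1.2 0 0 0 0"

```text
t: 16.82
tool_pos: [0.6034, 0.132, 0.1388]
eef_rot: [0.01, 0.457, 0.889, 0.002]
force: [1.6, -2.9, -0.2]
gripper_width: 0.172
```

```bash
python3 -c "
from go import *
R=rel([.6025,.1328,.139],5); s=arm.read_state(); print(s['torque'])
g=grab('wrist')
cv2.imwrite('pics/w15.png',g['color'][...,::-1])
f=grab('side');cv2.imwrite('pics/s15.png',cv2.resize(f['color'][200:340,140:290,::-1],None,fx=4,fy=4,interpolation=cv2.INTER_CUBIC))
"
```

```text
t 16.825 pos [0.6034 0.132  0.1388] yawY 35.62 tilt [ 0.0193 -0.0059 -0.9998] F [ 1.63 -2.89 -0.18] q6 1.051 gw 0.1718016322871159
shift cm [ 0.11 -0.03 -0.02] turn 30.62
[-0.1351 -0.1917 -0.0757]
```

View pics/w15.png

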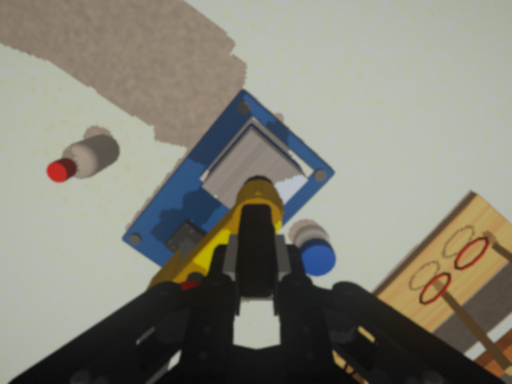

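View pics/s15.png

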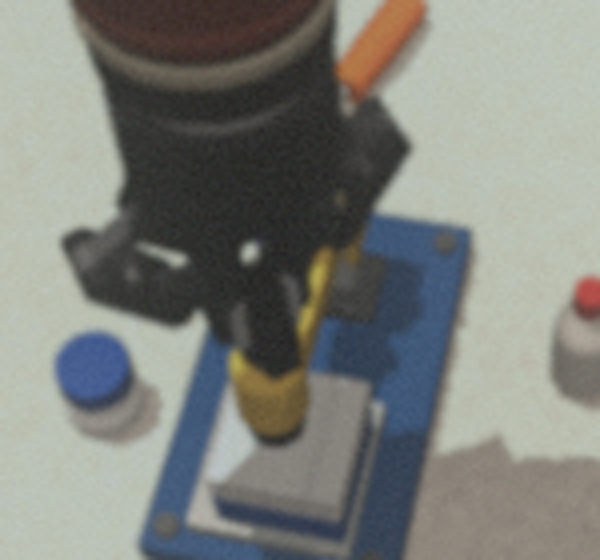

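The turn so far is 124° (2.17 rad) and the side forces are low. I'll finish to about 150° (2.6 rad).

Emit:
servo_tool --pt "1.2 0 0 0.01 8" --pt "1.2 0 0 0.01 8" --pt "1.2 0 0 0.01 8" --pt "1.2 0 0 0 2" --pt "1.2 0 0 0 0"

```text
t: 17.55
tool_pos: [0.6029, 0.1317, 0.1385]
eef_rot: [0.009, 0.641, 0.767, 0.003]
force: [0.5, -2.4, 0.8]
gripper_width: 0.172
```

```bash
python3 -c "
from go import *
R=rel([.6025,.1328,.139],7.7); s=arm.read_state(); print(s['torque'])
"
```

```text
t 17.55 pos [0.6029 0.1317 0.1385] yawY 10.22 tilt [ 0.0184 -0.0067 -0.9998] F [ 0.53 -2.39  0.84] q6 1.494 gw 0.17248119459268765
shift cm [ 0.11 -0.02 -0.05] turn 2.52
[ 0.2607  0.264  -0.035 ]
```

That makes 149.5° (2.61 rad). I release, lift clear and inspect.

Emit:
servo_tool --pt "2.5 0 0 0 0" --pt "4.5 0 0 0 0" --pt "5 0 0 0 0" --pt "5 0 0 -1.5 0" --pt "5 0 0 -3 0" --pt "5 0 0 -3.5 0" --pt "5 0 0 -3 0"

```text
t: 18.42
tool_pos: [0.6, 0.133, 0.2529]
eef_rot: [0.009, 0.638, 0.77, 0.003]
force: [0.1, 0.4, 0.2]
gripper_width: 0.586
```

```bash
python3 -c "
from meas import *; meas('s16')
g=grab('wrist','w16.png'); D=cloud(g)
m=(D[...,2]>.165)&(D[...,2]<.22)&(np.hypot(D[...,0]-.603,D[...,1]-.133)<.035)&(g['depth']>0)
Q=D[m]; T=Q[Q[:,2]>np.percentile(Q[:,2],90)-.008]
print(np.percentile(Q[:,2],[50,80,90,97]),cv2.minAreaRect((T[:,:2]*1000).astype(np.float32)))
"
```

```text
t 18.425 pos [0.6    0.133  0.2529] yawY 10.64 tilt [ 0.0171 -0.0065 -0.9998] F [0.07 0.39 0.2 ] q6 1.489 gw 0.5862115951531961
shift cm [-6.15 -1.63  7.32] turn 15.94
red [209 246  14  13 140] [0.5957 0.0703 0.1439] 0.1466798521474289
wing zmax [0.1811 0.1816 0.1823]
side 283 z [0.1791 0.1809 0.1814 0.1821] rect [602.1 133.9] [16.3 45. ] 13.0
top 181 z [0.1778 0.1799 0.1808 0.1816] rect [602.6 132.3] [17.9 46.4] 13.5
[0.1801 0.181  0.1814 0.1818] ((602.5267333984375, 129.81788635253906), (16.389217376708984, 45.71543502807617), 11.680010795593262)
```

View pics/s16.png

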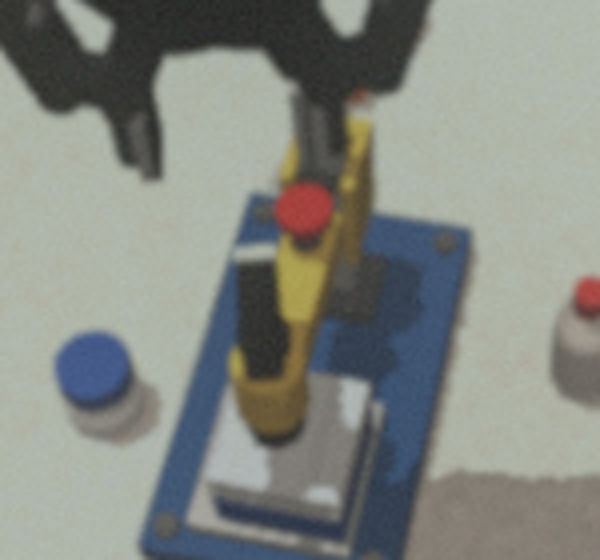

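View pics/w16.png

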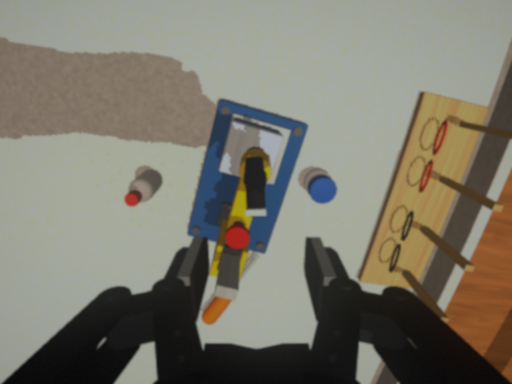

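The wing turned with its stripe now toward the post. The holder and the neighbours look unmoved. I'll cross-check the squeeze with the wing-top height at its centre before and after, and the holder and bottle positions against the start.

```bash
python3 -c "
from h import *; import pickle
def fit(f,n,cy,lo,hi):
    C=cloud(f); V=f['color'].max(2)
    m=(C[...,2]>lo)&(C[...,2]<hi)&(np.hypot(C[...,0]-.6025,C[...,1]-cy)<.023)
    P=C[m]
    A=None
    for _ in range(6):
        A=np.c_[P[:,0]-.6025,P[:,1]-cy,np.ones(len(P))]; c=np.linalg.lstsq(A,P[:,2],rcond=None)[0]; r=P[:,2]-A@c; P=P[np.abs(r)<max(.0015,2*r.std())]
    print(n,len(P),c,r.std())
a=pickle.load(open('s9.pkl','rb'));b=pickle.load(open('s16.pkl','rb'));i=pickle.load(open('f0.pkl','rb'));w=pickle.load(open('w10.pkl','rb'))
fit(i['side'],'init side',.1365,.209,.222);fit(i['top'],'init top',.1365,.209,.222)
fit(a['side'],'bound side',.1335,.177,.19);fit(w,'bound wrist',.131,.177,.19)
fit(b['side'],'now side',.1335,.174,.187);fit(b['top'],'now top',.1325,.174,.187)
g=grab('wrist');fit(g,'now wrist',.130,.174,.187)
for n,v in (('before',i),('bound',a),('now',b)):
    C=cloud(v['side']); m=(C[...,2]>.068)&(C[...,2]<.08)&(np.abs(C[...,0]-.6)<.05)&(np.abs(C[...,1]-.145)<.04)
    print(n,'holder top',m.sum(),np.median(C[m],0), cv2.minAreaRect((C[m][:,:2]*1000).astype(np.float32)))
    hsv=cv2.cvtColor(v['side']['color'],cv2.COLOR_RGB2HSV); H,S,V=[hsv[...,k].astype(int) for k in range(3)]
    for nm,m,r in (('bottle',((H<8)|(H>172))&(S>130)&(V>90),(265,285,262,300)),('jar',(H>100)&(H<125)&(S>120),(275,310,150,176))):
        yy,xx=np.nonzero(m[r[0]:r[1],r[2]:r[3]]); print(nm,xx.mean()+r[2],yy.mean()+r[0])
"
```

```text
init side 245 [0.0424 0.0024 0.2143] 0.0009515259233987323
init top 154 [-0.0108  0.0288  0.2136] 0.0010615619882970286
bound side 215 [0.0785 0.0362 0.1817] 0.0008122560416293231
bound wrist 924 [0.0106 0.0759 0.1818] 0.000735302203559384
now side 251 [ 0.0069 -0.0099  0.1801] 0.0010986589019294376
now top 151 [0.0907 0.0569 0.1793] 0.0011068309847846955
now wrist 833 [0.0117 0.0187 0.1803] 0.0007593346425836718
before holder top 963 [0.5923 0.1472 0.0744] ((597.7130126953125, 141.25424194335938), (61.332763671875, 61.02582931518555), 83.91105651855469)
bottle 287.38709677419354 273.2903225806452
jar 162.71005917159763 291.3195266272189
bound holder top 811 [0.5882 0.1517 0.0744] ((597.500732421875, 141.40699768066406), (61.19175338745117, 60.83613967895508), 83.98003387451172)
bottle 287.3 272.9
jar 162.69642857142858 291.26190476190476
now holder top 817 [0.5885 0.1515 0.0743] ((597.3635864257812, 141.18844604492188), (61.45515060424805, 60.67808532714844), 84.30536651611328)
bottle 287.4375 273.15625
jar 162.78488372093022 291.1744186046512
```

The wing top dropped 1.6 mm (side) and 1.5 mm (wrist) after binding. At 15 N per mm that adds about 23 N to the 9 N or so of binding, giving about 32 N. This agrees with 2.57–2.61 rad at 8–9 N per radian. The holder, bottle and jar moved less than 0.5 mm in the images. The arm is clear, so I hand in.

Emit:
servo_tool --pt "5 0 0 -2 0" --pt "5 0 0 0 0"

```text
t: 18.88
tool_pos: [0.5989, 0.133, 0.2703]
eef_rot: [0.008, 0.638, 0.77, 0.002]
force: [-0.6, 0.1, 0.1]
gripper_width: 0.589
```

```bash
python3 -c "
from go import *
rel([.6,.13,.27]); print(arm.sign_off())"
```

```text
t 18.875 pos [0.5989 0.133  0.2703] yawY 10.65 tilt [ 0.0145 -0.0068 -0.9999] F [-0.58  0.07  0.13] q6 1.489 gw 0.5889205765364195
shift cm [-0.32  0.05  0.03] turn None
the job is handed in; nothing more can be done
None
```

I slid the jaw down by its thumb pad until the foot met the holder, bound it, then turned the handle clockwise and let go. The job was handed in at 18.9 s with the arm clear of everything.

- **Binding:** I pushed at a steady 20.5–20.9 N, the highest vertical push I read, with about 6 N sideways, so under 22 N in all. Let go, the jaw stayed tipped up about 0.05 rad.
- **Squeeze:** The gripper turned the handle 149.5°; the pictures show the wing itself turned about 147° (2.57 rad). It works out at about 32 N, both from the turn and from the wing dropping 1.5–1.6 mm. There was no direct force reading on the holder.
- **Surroundings:** The holder, glue bottle and screw jar moved less than 0.5 mm between the first and last pictures. I did not measure the screwdriver, but the pictures show nothing wrong with it.

These checks disagreed or were off:
- **Fingertip height:** The shut fingertips sat about 20 mm short of the reported TCP, so I set heights by camera and contact force instead.
- **Wrist camera:** It read positions about 3 mm lower in y than the fixed cameras, so I used values in between.
- **Tool tilt:** The tool tilted by about 2° while pushing. This did not disturb the turning, where side force stayed under 4 N.

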